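# Find the steel press bar among the lidded boxes and weight down the glue-up

### The job

Each of the three grey lidded boxes holds a press bar; the bars look alike, but one is steel and the other two are much lighter aluminium. Open the boxes one after another until you feel by its weight which bar is the steel one, and set that bar down gently and flat on the middle of the plywood on the teal block, without shifting the plywood on the block. The aluminium bars belong in the boxes at the end; the lids may stay open. Leave the glue bottle, the tape roll and the pliers where they are.

Things in the scene. Friction and masses are not known exactly. Their poses are not given: they have to be found in the camera images.
- box_1: grey metal parts box fixed to the bench, left (+y) of the jig, next to it; a wall of teal blocks behind begins at x 0.72. 98 (x) x 96 (y) x 42 (z) mm without lid, walls and floor 4 mm, inside 90 x 88. Origin: centre of the underside; x from the handle side to the hinge side, z up. One bar lies flat on its floor near the middle, roughly along x
- lid_1 (a joint): hinge of the lid of box_1, rad: 0 closed, grows as the lid is raised, stop at 1.85. The axis is parallel to the box's y and passes 49 mm behind (+x) the box's origin, 44.5 mm above its underside. Flat lid 5 mm thick; the stiff hinge (0.11 Nm) keeps it where it is left; open past 1.45 leaves the box free from above
- handle_1 (a point): middle of the orange handle of the lid of box_1: a round bar 8 mm thick, parallel to the box's y, 48 mm clear between its two arms, 30 mm clear between it and the edge of the lid; in the plane of the lid, 132 mm from the hinge axis; closed, it stands 44.5 mm over the bench and can be pinched from above
- box_2: grey metal parts box fixed to the bench, farthest left; the vice in front of it reaches x 0.45, 100 mm high at the rear; wall behind at x 0.72. 98 (x) x 96 (y) x 42 (z) mm without lid, walls and floor 4 mm, inside 90 x 88. Origin: centre of the underside; x from the handle side to the hinge side, z up. One bar lies flat on its floor near the middle, roughly along x
- lid_2 (a joint): hinge of the lid of box_2, rad: 0 closed, grows as the lid is raised, stop at 1.85. The axis is parallel to the box's y and passes 49 mm behind (+x) the box's origin, 44.5 mm above its underside. Flat lid 5 mm thick; the stiff hinge (0.11 Nm) keeps it where it is left; open past 1.45 leaves the box free from above
- handle_2 (a point): middle of the orange handle of the lid of box_2: a round bar 8 mm thick, parallel to the box's y, 48 mm clear between its two arms, 30 mm clear between it and the edge of the lid; in the plane of the lid, 132 mm from the hinge axis; closed, it stands 44.5 mm over the bench and can be pinched from above
- box_3: grey metal parts box fixed to the bench, right (-y) of the jig, whose red lever stands 222 mm high at x 0.58, y -0.17; a tall stack begins at y -0.43. 98 (x) x 96 (y) x 42 (z) mm without lid, walls and floor 4 mm, inside 90 x 88. Origin: centre of the underside; x from the handle side to the hinge side, z up. One bar lies flat on its floor near the middle, roughly along x
- lid_3 (a joint): hinge of the lid of box_3, rad: 0 closed, grows as the lid is raised, stop at 1.85. The axis is parallel to the box's y and passes 49 mm behind (+x) the box's origin, 44.5 mm above its underside. Flat lid 5 mm thick; the stiff hinge (0.11 Nm) keeps it where it is left; open past 1.45 leaves the box free from above
- handle_3 (a point): middle of the orange handle of the lid of box_3: a round bar 8 mm thick, parallel to the box's y, 48 mm clear between its two arms, 30 mm clear between it and the edge of the lid; in the plane of the lid, 132 mm from the hinge axis; closed, it stands 44.5 mm over the bench and can be pinched from above
- bar_a: dark grey metal press bar 74 (x) x 24 (y) x 32 (z) mm, origin: centre of the underside, z up. The three bars are alike in size and colour: one is steel, 0.45 kg, the other two are aluminium, 0.155 kg (each within a tenth). Neither looks nor place tell which is the steel one: it must be felt by its weight
- bar_b: dark grey metal press bar 74 (x) x 24 (y) x 32 (z) mm, origin: centre of the underside, z up. The three bars are alike in size and colour: one is steel, 0.45 kg, the other two are aluminium, 0.155 kg (each within a tenth). Neither looks nor place tell which is the steel one: it must be felt by its weight
- bar_c: dark grey metal press bar 74 (x) x 24 (y) x 32 (z) mm, origin: centre of the underside, z up. The three bars are alike in size and colour: one is steel, 0.45 kg, the other two are aluminium, 0.155 kg (each within a tenth). Neither looks nor place tell which is the steel one: it must be felt by its weight
- glue_block: dark teal block 85 x 85 x 50 mm, loose on the bench near its front edge, right of the middle; origin: centre of the underside
- facing: loose square of plywood 88 x 88 x 6 mm lying on top of the teal block, its top 56 mm over the bench; origin: centre of its underside, z up
- glue_bottle: white glue bottle, 43 mm across, 126 mm tall, standing at the front of the bench; bystander; origin: centre of the underside
- pack_tape: roll of brown packing tape, 104 mm across, 48 mm high, lying at the front of the bench; bystander; origin: centre of the underside
- pliers_red: pliers with red grips, 180 x 63 x 15 mm, lying on the base plate of the jig; bystander; origin: centre of the underside

How it is judged:
By the outcome, as a careful person would: the job done as asked, in the order asked, and still so for the second after the job is handed in, with the robot touching nothing.
It also fails if it takes over 72 s, if anything falls off the work surface, if the arm or the gripper's body presses on something with over 40 N, if the wrist force passes 120 N, or if a joint passes its speed limit or range.

### The arm

A 7-joint arm with a two-finger parallel gripper is mounted at the origin on a cart in front of the work surface, level with it; the furniture and walls round the work are solid. World frame = base frame: x ahead of the robot, y to its left, z up, the work surface at z = 0. Lengths are in mm, angles in degrees, forces in N, time in s.
With the tool pointing down it reaches from about 425 to 825 mm from the base axis. Payload 3.6 kg.
Tool frame: the origin (TCP) lies midway between the tips of the shut fingers; the grasp point (between the pads) lies 19 mm behind it (bot.grasp_offset is the distance from the TCP to the grasp point, in mm); z points along the fingers, y is the direction in which the jaws open and shut (so a half turn about z gives the same grasp; the last joint's range is limited). The gripper opens to 85 mm and grips with 20 to 120 N. Pads are 22 mm wide; open, the fingers measure 114 mm over their backs; the gripper's body (76 mm by 85 mm) begins 54 mm behind the grasp point. The pads swing forward as they close: fully open they stand 13 mm farther back than shut.
Start: joints at [-71.305, 35.231, -0.722, 81.555, 0.464, 63.22, -2.315], TCP at [224.558, 609.948, 231.297] pointing down, gripper open.
Joint ranges: [-178.69, 178.69], [-17.37, 117.87], [-77.05, 75.6], [15.02, 138.74], [-78.02, 258.01], [0.78, 113.62], [-162.83, 162.83]. Speed limits (degrees/s): [159.86, 159.86, 180, 180, 180, 180, 180].

### API

Orientations are given as a 3x3 rotation matrix whose columns are the frame's x, y, z axes.
In Python, from workcell import monitor, get_image, camera_info, job, models, bot gives the robot as it stands.
- The arm moves only by the tool servo_tool, never from a script. Its argument "motion" is a list of rows, each a list of 5 numbers: the finger opening in mm, from 0 to 85.4, then the shift along the tool's x, y, z each as a share of 0.05 m, from -1 to 1, then the turn about the tool's z as a share of 6 degrees, from -1 to 1. A call has 1 to 5 rows; each row shifts and turns the pose as measured when the row begins, along the tool's axes as they then stand; what a row does not reach is not made up. A row lasts 1/10 s, in which the tool goes at most 50 mm and 8.59 degrees, less where a joint would pass 70% of its speed; a pose out of reach is approached as far as the arm can. A call with a number of a shift or a turn outside -1 to 1 is refused whole. A call with a gripper value outside its range is refused whole. The fingers move at their own pace and stop on an object; "newtons" is the grip in N (left out, the last holds). Time passes only in rows, so rows that do not move let the fingers close. It gives the time, the measured TCP pose, the force and the opening at its end, in the units of the state.
- monitor.get_obs(): the state, without advancing time (a new reading comes with each control period).
- get_image(name): name is "side" or "top"; returns the picture (480x640x3 uint8, red, green, blue); there is no depth.
- camera_info(name): a dict with "K" (3x3 intrinsics, pixels), "view" (4x4, takes a point from world to camera coordinates). Camera axes: x right, y down, z forward; pixel columns grow to the right and rows downward; lengths in mm; the calibration is good to about 2 mm. A picture is of the moment at which its call begins. camera_info takes no time and is no camera call.
- job.finish_job(): hands the job in, once; it reports no verdict.
Trained networks look in the newest picture that a camera, given by its name, has taken for a name from the list of things; names that differ only in an ending like _2 or _b are one class to them, and where a whole thing is asked for, a point or a joint stands for the part that bears it (a point fixed in the world has none). Each returns a list of dicts, best first, with "confidence" (0 to 1); they miss things now and then, are a little off and sometimes report something else, mostly with a low value. They report only what shows in the picture. A call takes as long as a camera call.
- models.masks_of(thing, camera): "mask" (480x640 bool, what is visible of it).
- models.spot_point(thing, camera): "position" ([x, y, z] in mm, in world coordinates, good to about 4 mm: a listed point, or the origin of a listed thing).
The state is a dict: "time": time; "joint_positions": joint angles; "qd": joint speeds; "tau": joint torques, N m; "eef_pos": TCP position; "eef_rot": TCP orientation; "ft_force": force on the tool from outside, world axes, zero at the start; "ft_torque": the same for the moment, N m; "finger_gap": finger opening in mm.
Only numpy, scipy, OpenCV 4.12 (cv2) and the standard library are available. Lean on these libraries where they do the work, as an engineer would, in place of code of your own. Each camera call takes 0.05 s, during which the arm holds its last target. There are 200 camera calls.

## Working session

There is one attempt and no reset: what is moved stays moved. The work goes in short steps, Python scripts to look and compute and a tool call to move; the robot and the scene stay as the last step left them, time stands still between calls to the robot, and variables do not carry over. Pictures are saved under pics/ and viewed, on a budget of 10 in all, crops included, one or two more only if the job needs it, and the job is handed in when it is done.

Besides the shell and the picture viewer there is one more tool, called after "Emit:" as name([rows], argument=value, ...), one row to a line, values as JSON. servo_tool: Moves the arm, as the interface text tells. Shift numbers are shares of 0.05 m and turn numbers shares of 6 degrees, none past 1 either way. Its arguments: {"type":"object","properties":{"motion":{"type":"array","items":{"type":"array","items":{"type":"number"}}},"newtons":{"type":"number"}},"required":["motion"]}

```bash
ls; mkdir -p pics; python3 - <<'E'
from workcell import monitor,get_image,camera_info,models
import cv2,numpy as np
o=monitor.get_obs();print({k:np.round(v,2).tolist() for k,v in o.items()})
for c in("top","side"):
    im=get_image(c);cv2.imwrite(f"pics/{c}0.png",im[:,:,::-1])
    print(c,np.round(camera_info(c)["view"],2).tolist())
    for t in("box_1","handle_1","facing","glue_block","glue_bottle","pack_tape","pliers_red"):
        print(t,[(np.round(d["position"]).tolist(),round(d["confidence"],2)) for d in models.spot_point(t,c)])
E
```

```text
pics
{'time': 0.0, 'joint_positions': [-71.31, 35.29, -0.72, 81.64, 0.46, 63.22, -2.32], 'qd': [-0.09, 0.02, -0.02, -0.07, -0.1, -0.1, -0.0], 'tau': [0.0, -46.92, 0.26, -17.1, 0.01, 0.01, 0.0], 'eef_pos': [224.31, 609.25, 230.12], 'eef_rot': [[-0.94, 0.35, -0.0], [0.35, 0.94, -0.0], [-0.0, -0.0, -1.0]], 'ft_force': [-0.61, 0.87, -0.35], 'ft_torque': [-0.03, 0.02, 0.0], 'finger_gap': 85.37}
top [[0.01, -1.0, 0.01, -54.97], [-0.98, -0.01, -0.2, 512.34], [0.2, -0.01, -0.98, 1165.13], [0.0, 0.0, 0.0, 1.0]]
box_1 [([579.0, -322.0, 0.0], 0.94), ([604.0, 242.0, 1.0], 0.88), ([580.0, 128.0, -1.0], 0.79)]
handle_1 [([494.0, 127.0, 46.0], 0.94), ([521.0, 238.0, 41.0], 0.63)]
facing [([373.0, -223.0, 50.0], 0.94)]
glue_block []
glue_bottle [([402.0, 40.0, -4.0], 0.71)]
pack_tape [([387.0, -68.0, -0.0], 0.96), ([498.0, -325.0, 47.0], 0.56)]
pliers_red [([492.0, -106.0, 18.0], 0.87)]
side [[-0.95, -0.31, 0.01, 487.25], [-0.19, 0.56, -0.81, 177.07], [0.24, -0.77, -0.59, 738.06], [0.0, 0.0, 0.0, 1.0]]
box_1 [([578.0, 120.0, 0.0], 0.86), ([579.0, -318.0, 2.0], 0.72), ([606.0, 236.0, 2.0], 0.7)]
handle_1 [([519.0, 236.0, 48.0], 0.9), ([491.0, 126.0, 44.0], 0.8), ([496.0, -330.0, 45.0], 0.6)]
facing [([376.0, -226.0, 46.0], 0.81)]
glue_block [([372.0, -225.0, 6.0], 0.65)]
glue_bottle [([404.0, 41.0, 1.0], 0.91)]
pack_tape [([390.0, -70.0, -0.0], 0.61)]
pliers_red []
```

View pics/top0.png

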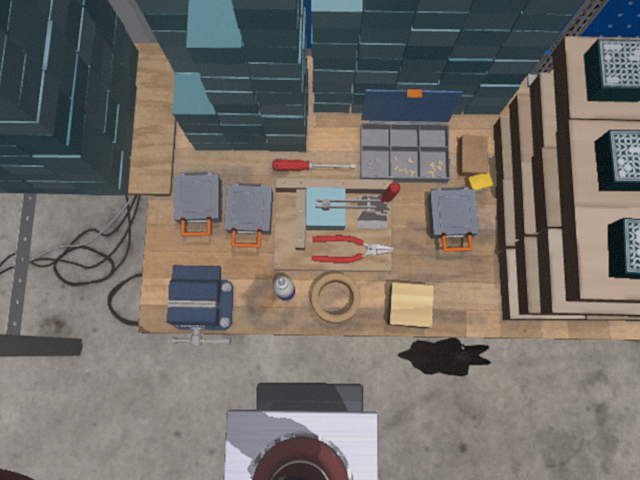

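View pics/side0.png

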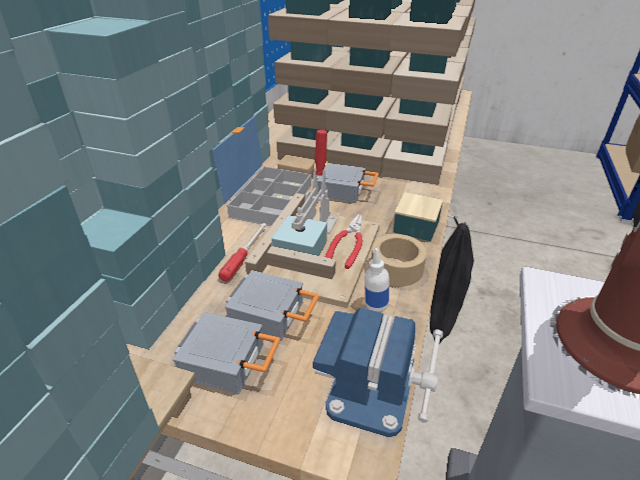

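```bash
cat > h.py <<'E'
import numpy as np,cv2
from workcell import monitor,get_image,camera_info,models
def plane(uv,cam,z):
    c=camera_info(cam);V=np.array(c["view"]);R,t=V[:3,:3],V[:3,3]
    d=np.c_[uv,np.ones(len(uv))]@np.linalg.inv(np.array(c["K"])).T@R
    o=-R.T@t
    return (o+d*((z-o[2])/d[:,2])[:,None])[:,:2]
def rect(mask,cam,z):
    v,u=np.nonzero(mask);return cv2.minAreaRect(plane(np.c_[u,v].astype(float),cam,z).astype(np.float32))
def state():
    o=monitor.get_obs();R=np.array(o["eef_rot"])
    print("t",round(o["time"],2),"p",np.round(o["eef_pos"],1),"yawY",round(np.degrees(np.arctan2(R[1,1],R[0,1])),1),"F",np.round(o["ft_force"],2),"gap",round(o["finger_gap"],1),"j7",round(o["joint_positions"][6],1))
    return np.array(o["eef_pos"]),R
def go(target,yaw=None,n=None):
    """print per-row tool shares for straight path to target with tool-y angle yaw"""
    p,R=state();y0=np.degrees(np.arctan2(R[1,1],R[0,1]))
    d=np.array(target)-p;dy=0 if yaw is None else (yaw-y0+180)%360-180
    N=n or int(max(np.ceil(np.linalg.norm(d)/48),np.ceil(abs(dy)/6),1))
    # turn positive about tool z (down) lowers world yaw
    for i in range(N):
        a=np.radians(y0+dy*i/N);Y=np.array([np.cos(a),np.sin(a),0]);Z=np.array([0,0,-1.]);X=np.cross(Y,Z)
        print([round(float(q),2) for q in (d/N@X/50,d/N@Y/50,d/N@Z/50,-dy/N/6)])
E
python3 - <<'E'
from h import *
get_image("top")
for d in models.masks_of("lid_1","top"):
    print(round(d["confidence"],2),rect(d["mask"],"top",44.5))
for d in models.masks_of("facing","top"):
    print('fac',round(d["confidence"],2),rect(d["mask"],"top",56))
go([493,126,130],0)
E
```

```text
0.77 ((563.5689697265625, -324.42889404296875), (143.6656494140625, 100.8886489868164), 2.970248222351074)
0.72 ((588.3350219726562, 242.62832641601562), (142.4944305419922, 98.35527801513672), 2.9427714347839355)
0.62 ((564.8656616210938, 126.86888122558594), (98.28662872314453, 142.05572509765625), 88.71715545654297)
fac 0.98 ((374.3737487792969, -225.91116333007812), (88.23407745361328, 87.67314910888672), 86.4210433959961)
t 0.95 p [224.6 609.9 231.3] yawY 69.8 F [-0.45  0.65  0.2 ] gap 85.3 j7 -2.3
[-0.7, -0.6, 0.17, 0.97]
[-0.76, -0.53, 0.17, 0.97]
[-0.81, -0.45, 0.17, 0.97]
[-0.85, -0.37, 0.17, 0.97]
[-0.88, -0.28, 0.17, 0.97]
[-0.9, -0.19, 0.17, 0.97]
[-0.92, -0.09, 0.17, 0.97]
[-0.92, -0.0, 0.17, 0.97]
[-0.92, 0.09, 0.17, 0.97]
[-0.9, 0.18, 0.17, 0.97]
[-0.88, 0.28, 0.17, 0.97]
[-0.85, 0.36, 0.17, 0.97]
```

Emit:
servo_tool([
  [26,-0.7,-0.6,0.17,1],
  [26,-0.76,-0.53,0.17,1],
  [26,-0.81,-0.45,0.17,1],
  [26,-0.85,-0.37,0.17,1],
  [26,-0.88,-0.28,0.17,1],
], newtons=40)

```text
time: 1.45
eef_pos: [332.0, 410.2, 187.0]
eef_rot: [[-0.637, 0.771, -0.002], [0.771, 0.637, 0.013], [0.011, 0.007, -1.0]]
ft_force: [0.8, 0.2, 0.0]
finger_gap: 25.9
```

Emit:
servo_tool([
  [26,-0.9,-0.19,0.17,1],
  [26,-0.92,-0.09,0.17,1],
  [26,-0.92,0,0.17,1],
  [26,-0.92,0.09,0.17,1],
  [26,-0.9,0.18,0.17,1],
])

```text
time: 1.95
eef_pos: [441.3, 198.7, 142.2]
eef_rot: [[-0.147, 0.989, 0.005], [0.989, 0.147, 0.017], [0.016, 0.007, -1.0]]
ft_force: [0.4, 1.1, -0.2]
finger_gap: 26.0
```

```bash
python3 -c "
from h import *
go([495,127,110],-1)"
```

```text
t 1.95 p [441.3 198.7 142.2] yawY 8.4 F [ 0.45  1.09 -0.23] gap 26.0 j7 -5.2
[-0.79, 0.43, 0.32, 0.79]
[-0.75, 0.49, 0.32, 0.79]
```

Emit:
servo_tool([
  [26,-0.79,0.43,0.32,0.8],
  [26,-0.75,0.49,0.32,0.8],
  [26,0,0,0,0],
])

```text
time: 2.25
eef_pos: [500.7, 116.5, 108.9]
eef_rot: [[0.041, 0.999, 0.011], [0.999, -0.041, 0.013], [0.014, 0.01, -1.0]]
ft_force: [-0.8, 0.2, 0.5]
finger_gap: 26.2
```

```bash
python3 -c "
from h import *
go([495,127,28],-1,3)
im=get_image('side');cv2.imwrite('pics/s1.png',cv2.resize(im[250:400,180:400],None,fx=3,fy=3)[:,:,::-1])"
```

```text
t 2.25 p [500.7 116.5 108.9] yawY -2.3 F [-0.84  0.22  0.53] gap 26.2 j7 -1.6
[0.07, -0.04, 0.54, -0.07]
[0.07, -0.04, 0.54, -0.07]
[0.07, -0.04, 0.54, -0.07]
```

View pics/s1.png

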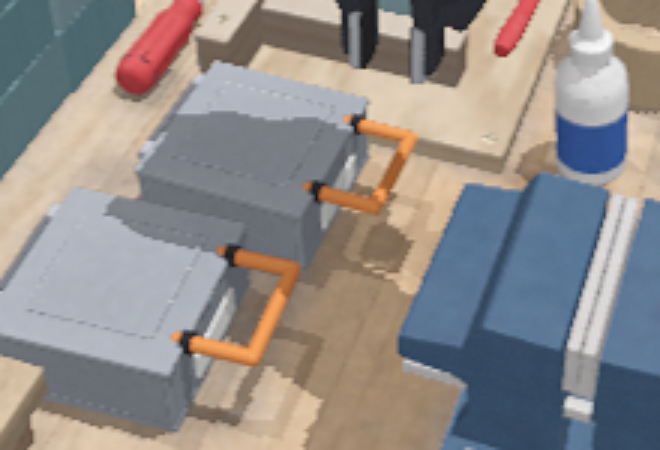

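The handles stick out orange at about (312,302) and (270,350) in full-frame pixels. The fingers hang above handle 1, with jaws across it. I'll descend, pinch it and check.

Emit:
servo_tool([
  [26,0.21,-0.11,0.1,-0.2],
  [26,0,0,0.5,0],
  [26,0,0,0.9,0],
  [26,0,0,0,0],
])

```text
time: 2.7
eef_pos: [492.5, 141.6, 33.4]
eef_rot: [[-0.001, 1.0, 0.009], [1.0, 0.001, 0.023], [0.023, 0.009, -1.0]]
ft_force: [-3.6, -5.6, -1.0]
finger_gap: 26.2
```

```bash
python3 -c "
from h import *
go([495,127,28],-1,1)"
```

```text
t 2.7 p [492.5 141.6  33.4] yawY 0.0 F [-3.55 -5.61 -0.99] gap 26.2 j7 0.9
[-0.29, 0.05, 0.11, 0.17]
```

Emit:
servo_tool([
  [26,-0.28,0.05,0,0.1],
])

```text
time: 2.8
eef_pos: [493.6, 131.1, 33.4]
eef_rot: [[0.003, 1.0, 0.007], [1.0, -0.003, 0.025], [0.025, 0.007, -1.0]]
ft_force: [0.5, -0.5, 1.0]
finger_gap: 25.9
```

Emit:
servo_tool([
  [26,0,0,0,0],
])

```text
time: 2.9
eef_pos: [494.4, 129.6, 34.8]
eef_rot: [[0.004, 1.0, 0.009], [1.0, -0.005, 0.024], [0.024, 0.009, -1.0]]
ft_force: [-0.1, -0.9, -0.0]
finger_gap: 26.4
```

Emit:
servo_tool([
  [26,0,0,0,0],
])

```text
time: 3.0
eef_pos: [495.4, 130.5, 36.8]
eef_rot: [[0.004, 1.0, 0.013], [1.0, -0.004, 0.026], [0.026, 0.013, -1.0]]
ft_force: [-0.2, 0.2, -0.2]
finger_gap: 26.0
```

Emit:
servo_tool([
  [26,-0.06,0,0.22,0.1],
  [6,0,0,0.05,0],
  [4,0,0,0.02,0],
  [4,0,0,0.02,0],
])

```text
time: 3.4
eef_pos: [497.8, 128.9, 24.3]
eef_rot: [[0.015, 1.0, 0.02], [0.999, -0.015, 0.029], [0.029, 0.02, -0.999]]
ft_force: [-0.6, 0.2, 1.4]
finger_gap: 6.4
```

Emit:
servo_tool([
  [4,0,0,0,0],
])

```text
time: 3.5
eef_pos: [497.8, 128.9, 24.2]
eef_rot: [[0.015, 1.0, 0.02], [0.999, -0.016, 0.029], [0.029, 0.02, -0.999]]
ft_force: [-0.3, -0.0, -0.6]
finger_gap: 6.6
```

Emit:
servo_tool([
  [4,0,0.06,-0.58,0],
  [4,0,0.19,-0.55,0],
  [4,0,0.3,-0.5,0],
], newtons=50)

```text
time: 3.8
eef_pos: [523.7, 128.2, 104.8]
eef_rot: [[0.014, 1.0, 0.018], [0.999, -0.014, 0.03], [0.03, 0.017, -0.999]]
ft_force: [5.7, 0.9, -7.6]
finger_gap: 5.9
```

Emit:
servo_tool([
  [4,0,0.4,-0.42,0],
  [4,0,0.48,-0.32,0],
  [4,0,0.54,-0.21,0],
])

```text
time: 4.1
eef_pos: [592.6, 126.6, 155.1]
eef_rot: [[0.013, 1.0, 0.013], [0.999, -0.013, 0.03], [0.03, 0.012, -0.999]]
ft_force: [2.7, -0.1, -11.2]
finger_gap: 6.3
```

Emit:
servo_tool([
  [4,0,0.57,-0.02,0],
  [4,0,0.56,0.04,0],
  [4,0,0.1,0.02,0],
])

```text
time: 4.4
eef_pos: [656.5, 125.2, 158.0]
eef_rot: [[0.014, 1.0, 0.012], [0.999, -0.014, 0.031], [0.031, 0.012, -0.999]]
ft_force: [-3.4, 0.2, 1.2]
finger_gap: 5.8
```

Emit:
servo_tool([
  [24,0,0,0,0],
])

```text
time: 4.5
eef_pos: [656.7, 125.1, 157.6]
eef_rot: [[0.014, 1.0, 0.013], [0.999, -0.014, 0.03], [0.03, 0.012, -0.999]]
ft_force: [0.4, -0.3, -0.1]
finger_gap: 19.0
```

Emit:
servo_tool([
  [30,0,0,-0.9,0],
  [44,0,0,-0.2,-0.5],
])

```text
time: 4.7
eef_pos: [653.2, 123.5, 210.5]
eef_rot: [[-0.041, 0.999, 0.006], [0.999, 0.04, 0.029], [0.028, 0.007, -1.0]]
ft_force: [0.7, 0.2, 0.4]
finger_gap: 42.9
```

```bash
python3 -c "
from h import *
go([470,125,190],89)"
```

```text
t 4.7 p [653.2 123.5 210.5] yawY 2.3 F [0.68 0.23 0.43] gap 42.9 j7 0.7
[0.01, -0.24, 0.03, -0.96]
[0.04, -0.24, 0.03, -0.96]
[0.06, -0.24, 0.03, -0.96]
[0.08, -0.23, 0.03, -0.96]
[0.11, -0.22, 0.03, -0.96]
[0.13, -0.21, 0.03, -0.96]
[0.15, -0.19, 0.03, -0.96]
[0.17, -0.18, 0.03, -0.96]
[0.18, -0.16, 0.03, -0.96]
[0.2, -0.14, 0.03, -0.96]
[0.21, -0.12, 0.03, -0.96]
[0.22, -0.1, 0.03, -0.96]
[0.23, -0.07, 0.03, -0.96]
[0.24, -0.05, 0.03, -0.96]
[0.24, -0.03, 0.03, -0.96]
```

Emit:
servo_tool([
  [44,0,-0.5,0.03,-0.96],
  [44,0.08,-0.5,0.03,-0.96],
  [44,0.12,-0.48,0.03,-0.96],
  [44,0.16,-0.46,0.03,-0.96],
  [44,0.2,-0.44,0.03,-0.96],
])

```text
time: 5.2
eef_pos: [523.8, 121.8, 202.6]
eef_rot: [[-0.538, 0.843, 0.014], [0.843, 0.537, 0.028], [0.016, 0.026, -1.0]]
ft_force: [-0.1, -0.5, 0.4]
finger_gap: 44.0
```

Emit:
servo_tool([
  [44,0.26,-0.42,0.03,-0.96],
  [44,0.3,-0.38,0.03,-0.96],
  [44,0.17,-0.18,0.03,-0.96],
  [44,0,0,0,-0.96],
  [44,0,0,0,-0.96],
])

```text
time: 5.7
eef_pos: [448.6, 120.9, 196.7]
eef_rot: [[-0.891, 0.454, 0.01], [0.454, 0.891, 0.026], [0.003, 0.028, -1.0]]
ft_force: [0.0, -0.4, 0.9]
finger_gap: 44.2
```

```bash
python3 -c "
from h import *
go([500,125,150],89)
for c in('top','side'):
  im=get_image(c);cv2.imwrite(f'pics/{c}2.png',im[:,:,::-1])
  print(c,[(np.round(d['position']),round(d['confidence'],2)) for d in models.spot_point('bar_a',c)])
  for d in models.masks_of('bar_a',c): print(d['mask'].sum(),round(d['confidence'],2),rect(d['mask'],c,36))
"
```

```text
t 5.7 p [448.6 120.9 196.7] yawY 63.0 F [ 0.   -0.42  0.86] gap 44.2 j7 47.5
[-0.18, 0.11, 0.19, -0.87]
[-0.18, 0.09, 0.19, -0.87]
[-0.19, 0.07, 0.19, -0.87]
[-0.2, 0.06, 0.19, -0.87]
[-0.2, 0.04, 0.19, -0.87]
top [(array([579., 129.,   0.]), 0.68), (array([580., 121.,   7.]), 0.66)]
342 0.54 ((575.4580078125, 122.04893493652344), (75.84986114501953, 25.195432662963867), 4.944705009460449)
1379 0.51 ((670.6052856445312, 136.75308227539062), (83.91167449951172, 112.63554382324219), 0.9104986786842346)
side [(array([580., 123.,   1.]), 0.63), (array([ 577., -320.,   -0.]), 0.29)]
864 0.91 ((575.86376953125, 139.75294494628906), (75.40398406982422, 50.27813720703125), 2.4135985374450684)
```

```bash
python3 -c "
from h import *
go([573,122,100],95)"
```

```text
t 6.0 p [450.4 120.9 196.6] yawY 62.6 F [ 0.32  0.34 -0.62] gap 44.3 j7 47.2
[-0.36, 0.19, 0.32, -0.9]
[-0.38, 0.16, 0.32, -0.9]
[-0.39, 0.12, 0.32, -0.9]
[-0.4, 0.08, 0.32, -0.9]
[-0.41, 0.05, 0.32, -0.9]
[-0.41, 0.01, 0.32, -0.9]
```

Emit:
servo_tool([
  [48,-0.36,0.19,0.2,-0.9],
  [48,-0.38,0.16,0.2,-0.9],
  [48,-0.39,0.12,0.2,-0.9],
  [48,-0.4,0.08,0.2,-0.9],
  [48,-0.41,0.05,0.3,-0.9],
])

```text
time: 6.5
eef_pos: [556.0, 125.1, 142.8]
eef_rot: [[-1.0, -0.008, 0.014], [-0.008, 1.0, 0.027], [-0.014, 0.026, -1.0]]
ft_force: [-0.1, -0.6, -0.4]
finger_gap: 47.7
```

Emit:
servo_tool([
  [48,-0.41,0.01,0.3,-0.9],
  [48,0,0,0.1,-0.2],
])

```text
time: 6.7
eef_pos: [579.8, 125.6, 120.4]
eef_rot: [[-0.992, -0.125, 0.014], [-0.124, 0.992, 0.026], [-0.018, 0.024, -1.0]]
ft_force: [-0.5, -0.7, 0.7]
finger_gap: 47.9
```

```bash
python3 -c "
from h import *
go([573,122,60],95,1)"
```

```text
t 6.7 p [579.8 125.6 120.4] yawY 97.2 F [-0.47 -0.74  0.66] gap 47.9 j7 77.9
[0.14, -0.06, 1.21, 0.36]
```

Emit:
servo_tool([
  [44,0.13,-0.06,0.4,0.3],
  [44,0,0,0.5,0],
])

```text
time: 6.9
eef_pos: [576.1, 123.4, 76.0]
eef_rot: [[-0.996, -0.089, 0.02], [-0.088, 0.996, 0.027], [-0.022, 0.025, -0.999]]
ft_force: [-0.6, 0.5, 0.2]
finger_gap: 43.7
```

```bash
python3 -c "
from h import *
go([573,122,9],95,1)"
```

```text
t 6.9 p [576.1 123.4  76. ] yawY 95.1 F [-0.65  0.51  0.21] gap 43.7 j7 75.8
[0.06, -0.02, 1.34, 0.02]
```

Emit:
servo_tool([
  [44,0.06,-0.03,0.5,0],
  [44,0,0,0.5,0],
])

```text
time: 7.1
eef_pos: [573.5, 123.1, 25.0]
eef_rot: [[-0.996, -0.086, 0.02], [-0.085, 0.996, 0.027], [-0.023, 0.025, -0.999]]
ft_force: [0.7, -0.1, 0.1]
finger_gap: 43.5
```

Emit:
servo_tool([
  [44,0,0,0.22,0],
])

```text
time: 7.2
eef_pos: [571.7, 123.2, 12.1]
eef_rot: [[-0.996, -0.085, 0.016], [-0.085, 0.996, 0.026], [-0.019, 0.024, -1.0]]
ft_force: [-0.4, -1.1, 0.1]
finger_gap: 44.4
```

Emit:
servo_tool([
  [15,0,0,0,0],
  [15,0,0,0,0],
  [15,0,0,0,0],
], newtons=60)

```text
time: 7.5
eef_pos: [570.6, 123.5, 12.5]
eef_rot: [[-0.996, -0.084, 0.015], [-0.084, 0.996, 0.025], [-0.017, 0.024, -1.0]]
ft_force: [-1.4, 0.8, -2.5]
finger_gap: 23.3
```

Emit:
servo_tool([
  [15,0,0,-0.2,0],
  [15,0,0,-0.3,0],
  [15,0,0,0,0],
  [15,0,0,0,0],
])

```text
time: 7.9
eef_pos: [571.7, 122.9, 42.2]
eef_rot: [[-0.996, -0.084, 0.02], [-0.083, 0.996, 0.026], [-0.022, 0.024, -0.999]]
ft_force: [-0.6, -1.0, -2.4]
finger_gap: 23.6
```

Emit:
servo_tool([
  [15,0,0,0,0],
])

```text
time: 8.0
eef_pos: [572.0, 122.9, 42.6]
eef_rot: [[-0.996, -0.083, 0.021], [-0.083, 0.996, 0.026], [-0.023, 0.024, -0.999]]
ft_force: [0.9, 0.9, -1.2]
finger_gap: 23.1
```

Emit:
servo_tool([
  [15,0,0,0,0],
])

```text
time: 8.1
eef_pos: [571.7, 122.9, 42.4]
eef_rot: [[-0.996, -0.083, 0.02], [-0.083, 0.996, 0.026], [-0.022, 0.024, -0.999]]
ft_force: [-0.3, -0.9, -1.4]
finger_gap: 23.1
```

About 1.5 N, so this bar is aluminium. I'll put it back and go to box 2.

Emit:
servo_tool([
  [15,0,0,0.4,0],
  [15,0,0,0.13,0],
  [15,0,0,0.03,0],
])

```text
time: 8.4
eef_pos: [572.5, 123.6, 13.4]
eef_rot: [[-0.996, -0.083, 0.02], [-0.083, 0.996, 0.026], [-0.022, 0.024, -0.999]]
ft_force: [0.6, -0.1, -1.3]
finger_gap: 23.2
```

Emit:
servo_tool([
  [44,0,0,0,0],
  [44,0,0,-0.1,0],
  [44,0,0,-1,0],
  [44,0,0,-1,0],
])

```text
time: 8.8
eef_pos: [566.5, 120.2, 114.8]
eef_rot: [[-0.996, -0.084, 0.005], [-0.084, 0.996, 0.023], [-0.007, 0.022, -1.0]]
ft_force: [0.7, 1.0, 0.3]
finger_gap: 43.6
```

```bash
python3 -c "
from h import *
go([521,238,110],3)"
```

```text
t 8.8 p [566.5 120.2 114.8] yawY 94.8 F [0.72 1.01 0.26] gap 43.6 j7 76.0
[0.04, 0.15, 0.01, 0.96]
[0.06, 0.15, 0.01, 0.96]
[0.07, 0.14, 0.01, 0.96]
[0.09, 0.13, 0.01, 0.96]
[0.1, 0.12, 0.01, 0.96]
[0.11, 0.11, 0.01, 0.96]
[0.12, 0.1, 0.01, 0.96]
[0.13, 0.09, 0.01, 0.96]
[0.14, 0.07, 0.01, 0.96]
[0.15, 0.06, 0.01, 0.96]
[0.15, 0.04, 0.01, 0.96]
[0.16, 0.03, 0.01, 0.96]
[0.16, 0.01, 0.01, 0.96]
[0.16, -0.0, 0.01, 0.96]
[0.16, -0.02, 0.01, 0.96]
[0.15, -0.03, 0.01, 0.96]
```

Emit:
servo_tool([
  [26,0.04,0.15,-0.2,1],
  [26,0.06,0.15,-0.1,1],
  [26,0.07,0.14,0,1],
  [26,0.09,0.13,0,1],
  [26,0.1,0.12,0,1],
])

```text
time: 9.3
eef_pos: [560.7, 157.9, 147.3]
eef_rot: [[-0.894, 0.447, 0.033], [0.448, 0.893, 0.031], [-0.016, 0.042, -0.999]]
ft_force: [0.2, -0.7, -0.3]
finger_gap: 26.2
```

Emit:
servo_tool([
  [26,0.11,0.11,0,1],
  [26,0.12,0.1,0,1],
  [26,0.13,0.09,0,1],
  [26,0.14,0.07,0,1],
  [26,0.15,0.06,0,1],
])

```text
time: 9.8
eef_pos: [550.1, 198.7, 155.5]
eef_rot: [[-0.533, 0.845, 0.043], [0.846, 0.532, 0.037], [0.009, 0.056, -0.998]]
ft_force: [-0.1, -0.3, -0.3]
finger_gap: 25.9
```

Emit:
servo_tool([
  [26,0.15,0.04,0,1],
  [26,0.16,0.03,0,0.9],
  [26,0.16,0.01,0,0.5],
])

```text
time: 10.1
eef_pos: [543.6, 224.0, 160.3]
eef_rot: [[-0.296, 0.954, 0.047], [0.955, 0.294, 0.042], [0.026, 0.058, -0.998]]
ft_force: [-0.1, 0.7, -1.0]
finger_gap: 25.9
```

```bash
python3 -c "
from h import *
go([521,238,110],3,1)"
```

```text
t 10.1 p [543.6 224.  160.3] yawY 17.2 F [-0.11  0.73 -0.99] gap 25.9 j7 5.6
[0.4, -0.35, 1.01, 2.36]
```

Emit:
servo_tool([
  [26,0.2,-0.17,0.3,1],
  [26,0.15,-0.2,0.3,0.9],
  [26,0,0,0.2,0.2],
])

```text
time: 10.4
eef_pos: [524.7, 242.7, 124.4]
eef_rot: [[-0.076, 0.995, 0.056], [0.996, 0.074, 0.05], [0.046, 0.06, -0.997]]
ft_force: [-0.7, -0.1, 0.7]
finger_gap: 25.9
```

```bash
python3 -c "
from h import *
go([521,238,70],3,1)"
```

```text
t 10.4 p [524.7 242.7 124.4] yawY 4.2 F [-0.68 -0.05  0.69] gap 25.9 j7 -5.1
[-0.09, -0.08, 1.09, 0.2]
```

Emit:
servo_tool([
  [26,-0.12,-0.1,0.5,0.2],
  [26,-0.04,-0.06,0.5,0],
])

```text
time: 10.6
eef_pos: [523.8, 238.5, 76.4]
eef_rot: [[-0.059, 0.996, 0.066], [0.997, 0.056, 0.055], [0.051, 0.069, -0.996]]
ft_force: [-0.5, 0.2, 0.4]
finger_gap: 26.1
```

```bash
python3 -c "
from h import *
go([521,238,28],3,1)"
```

```text
t 10.6 p [523.8 238.5  76.4] yawY 3.2 F [-0.5   0.18  0.4 ] gap 26.1 j7 -3.3
[-0.01, -0.06, 0.97, 0.03]
```

Emit:
servo_tool([
  [26,-0.06,-0.1,0.48,0],
  [26,-0.03,-0.04,0.4,0],
])

```text
time: 10.8
eef_pos: [522.1, 236.1, 31.6]
eef_rot: [[-0.062, 0.996, 0.07], [0.997, 0.058, 0.057], [0.053, 0.073, -0.996]]
ft_force: [1.3, 0.2, 0.5]
finger_gap: 25.6
```

Emit:
servo_tool([
  [26,0,0,0,0],
])

```text
time: 10.9
eef_pos: [521.3, 235.1, 29.9]
eef_rot: [[-0.062, 0.996, 0.066], [0.997, 0.059, 0.056], [0.051, 0.07, -0.996]]
ft_force: [-0.9, -1.1, 0.0]
finger_gap: 26.0
```

Emit:
servo_tool([
  [4,0.04,0,0.04,0],
  [4,0,0,0.02,0],
  [4,0,0,0.02,0],
], newtons=50)

```text
time: 11.2
eef_pos: [521.8, 237.2, 28.4]
eef_rot: [[-0.062, 0.996, 0.066], [0.997, 0.059, 0.057], [0.053, 0.069, -0.996]]
ft_force: [-2.7, -0.9, 4.2]
finger_gap: 6.2
```

Emit:
servo_tool([
  [4,0,0,0,0],
])

```text
time: 11.3
eef_pos: [521.8, 237.2, 29.0]
eef_rot: [[-0.063, 0.996, 0.066], [0.997, 0.059, 0.057], [0.053, 0.07, -0.996]]
ft_force: [-1.3, -0.1, -1.5]
finger_gap: 5.8
```

Emit:
servo_tool([
  [4,0,0.1,-0.57,0],
  [4,0,0.23,-0.54,0],
  [4,0,0.34,-0.47,0],
])

```text
time: 11.6
eef_pos: [547.8, 238.4, 109.9]
eef_rot: [[-0.066, 0.996, 0.061], [0.996, 0.062, 0.06], [0.056, 0.065, -0.996]]
ft_force: [3.8, 2.0, -7.6]
finger_gap: 6.0
```

Emit:
servo_tool([
  [4,0,0.43,-0.38,0],
  [4,0,0.5,-0.28,0],
  [4,0,0.55,-0.17,0],
])

```text
time: 11.9
eef_pos: [617.6, 242.1, 160.3]
eef_rot: [[-0.068, 0.996, 0.058], [0.996, 0.064, 0.062], [0.058, 0.062, -0.996]]
ft_force: [3.7, 1.7, -16.8]
finger_gap: 5.9
```

Emit:
servo_tool([
  [4,0,0.45,0.07,0],
  [4,0,0.44,0.06,0],
  [4,0,0.1,0.01,0],
])

```text
time: 12.2
eef_pos: [664.6, 244.7, 164.7]
eef_rot: [[-0.067, 0.997, 0.047], [0.996, 0.064, 0.063], [0.059, 0.051, -0.997]]
ft_force: [-28.6, -3.6, 12.4]
finger_gap: 5.4
```

Emit:
servo_tool([
  [24,0,0,0,0],
])

```text
time: 12.3
eef_pos: [661.6, 245.0, 164.3]
eef_rot: [[-0.068, 0.997, 0.04], [0.996, 0.065, 0.063], [0.06, 0.044, -0.997]]
ft_force: [-3.2, 0.5, 0.9]
finger_gap: 19.1
```

Emit:
servo_tool([
  [30,0,-0.08,-0.9,0],
  [44,0,-0.3,-0.2,-0.5],
])

```text
time: 12.5
eef_pos: [641.0, 240.2, 218.2]
eef_rot: [[-0.121, 0.992, 0.04], [0.991, 0.119, 0.061], [0.056, 0.047, -0.997]]
ft_force: [0.9, 0.4, 0.7]
finger_gap: 42.9
```

Emit:
servo_tool([
  [44,0,-0.5,0.03,-0.96],
  [44,0.08,-0.5,0.03,-0.96],
  [44,0.12,-0.48,0.03,-0.96],
  [44,0.16,-0.46,0.03,-0.96],
  [44,0.2,-0.44,0.03,-0.96],
])

```text
time: 13.0
eef_pos: [522.3, 230.0, 211.3]
eef_rot: [[-0.601, 0.796, 0.065], [0.799, 0.598, 0.067], [0.015, 0.093, -0.996]]
ft_force: [-0.4, 0.1, -0.0]
finger_gap: 43.9
```

Emit:
servo_tool([
  [44,0.26,-0.42,0.03,-0.96],
  [44,0.3,-0.38,0.03,-0.96],
  [44,0.17,-0.18,0.03,-0.96],
  [44,0,0,0,-0.96],
])

```text
time: 13.4
eef_pos: [459.5, 225.9, 206.0]
eef_rot: [[-0.875, 0.479, 0.076], [0.484, 0.872, 0.072], [-0.031, 0.1, -0.995]]
ft_force: [0.6, 0.2, -0.2]
finger_gap: 44.0
```

```bash
python3 -c "
from h import *
for c in('top','side'):
  im=get_image(c);cv2.imwrite(f'pics/{c}3.png',im[:,:,::-1])
  print(c,[(np.round(d['position']),round(d['confidence'],2)) for d in models.spot_point('bar_a',c)])
  for d in models.masks_of('bar_a',c): print(d['mask'].sum(),round(d['confidence'],2),rect(d['mask'],c,36))
go([500,238,150],92)
"
```

```text
top [(array([581., 125.,   7.]), 0.73), (array([602., 240.,   6.]), 0.61)]
410 0.95 ((576.6468505859375, 123.79412841796875), (80.46599578857422, 26.545608520507812), 10.038057327270508)
380 0.61 ((597.3717041015625, 239.4027099609375), (73.14923095703125, 26.330753326416016), 3.459017276763916)
side [(array([599., 241.,   0.]), 0.9), (array([580., 128.,   0.]), 0.79)]
1134 0.94 ((600.159423828125, 253.244384765625), (77.8369140625, 43.79314041137695), 2.8692142963409424)
885 0.72 ((576.3910522460938, 140.03648376464844), (77.4568099975586, 50.6352424621582), 7.723382472991943)
1145 0.35 ((412.48358154296875, 13.081741333007812), (44.936790466308594, 167.80474853515625), 11.496075630187988)
t 13.7 p [461.6 225.8 205.6] yawY 60.8 F [-0.43  0.7  -0.67] gap 44.1 j7 37.4
[-0.09, 0.1, 0.19, -0.87]
[-0.1, 0.09, 0.19, -0.87]
[-0.11, 0.08, 0.19, -0.87]
[-0.11, 0.07, 0.19, -0.87]
[-0.12, 0.06, 0.19, -0.87]
[-0.13, 0.05, 0.19, -0.87]
```

View pics/top3.png

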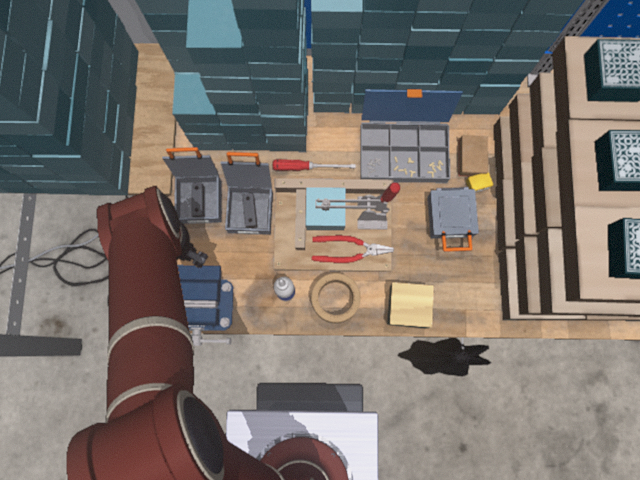

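Emit:
servo_tool([
  [44,0,0,0,-1],
  [44,0,0,0,-1],
  [44,0,0,0,-1],
  [44,0,0,0,-1],
  [44,0,0,0,-1],
])

```text
time: 14.2
eef_pos: [464.3, 226.2, 205.6]
eef_rot: [[-0.996, -0.028, 0.079], [-0.022, 0.997, 0.071], [-0.081, 0.069, -0.994]]
ft_force: [0.4, -0.2, 0.0]
finger_gap: 44.1
```

```bash
python3 -c "
from h import *
go([597,240,100],93)
print(np.round(monitor.get_obs()['eef_rot'],3))
print(np.round(monitor.get_obs()['joint_positions'],1))
"
```

```text
t 14.2 p [464.3 226.2 205.6] yawY 91.6 F [ 0.39 -0.19  0.03] gap 44.1 j7 62.9
[-0.67, 0.05, 0.53, -0.06]
[-0.67, 0.05, 0.53, -0.06]
[-0.67, 0.04, 0.53, -0.06]
[-0.67, 0.04, 0.53, -0.06]
[[-0.996 -0.028  0.079]
 [-0.022  0.997  0.071]
 [-0.081  0.069 -0.994]]
[-24.4  22.7  -4.3 110.2   0.3  41.2  62.9]
```

Emit:
servo_tool([
  [44,-0.62,0.02,0.4,0],
  [44,-0.62,0.02,0.5,0],
  [44,-0.62,0.02,0.5,0],
  [44,-0.4,0,0.4,0],
  [44,-0.1,0,0,0],
])

```text
time: 14.7
eef_pos: [595.4, 239.2, 123.7]
eef_rot: [[-0.996, -0.025, 0.084], [-0.019, 0.997, 0.072], [-0.085, 0.071, -0.994]]
ft_force: [-1.1, -0.7, -0.0]
finger_gap: 43.6
```

```bash
cat >> h.py <<'E'
def loc(target,yaw):
    p,R=state();y0=np.degrees(np.arctan2(R[1,1],R[0,1]))
    print("z axis",np.round(R[:,2],3),"shares",np.round(R.T@(np.array(target)-p)/50,2),"turn",round(-(yaw-y0)/6,2))
E
python3 -c "
from h import *
loc([597,240,60],93)
"
```

```text
t 14.7 p [595.4 239.2 123.7] yawY 91.4 F [-1.09 -0.67 -0.03] gap 43.6 j7 67.3
z axis [ 0.084  0.072 -0.994] shares [ 0.08 -0.08  1.27] turn -0.26
```

Emit:
servo_tool([
  [44,0.07,-0.06,0.5,-0.26],
  [44,0.05,-0.04,0.6,0],
])

```text
time: 14.9
eef_pos: [599.5, 239.3, 71.5]
eef_rot: [[-0.994, -0.051, 0.095], [-0.043, 0.996, 0.076], [-0.098, 0.072, -0.993]]
ft_force: [-0.0, 0.4, -0.4]
finger_gap: 44.1
```

```bash
python3 -c "
from h import *
loc([597,241,12],93)
"
```

```text
t 14.9 p [599.5 239.3  71.5] yawY 92.9 F [-0.    0.38 -0.37] gap 44.1 j7 68.3
z axis [ 0.095  0.076 -0.993] shares [ 0.17 -0.05  1.18] turn -0.02
```

Emit:
servo_tool([
  [44,0.12,-0.04,0.55,0],
  [44,0.05,-0.01,0.5,0],
])

```text
time: 15.1
eef_pos: [596.9, 240.6, 18.2]
eef_rot: [[-0.994, -0.049, 0.098], [-0.041, 0.996, 0.077], [-0.101, 0.072, -0.992]]
ft_force: [0.9, 0.6, -0.4]
finger_gap: 43.9
```

```bash
python3 -c "
from h import *
loc([597,241,12],93)
"
```

```text
t 15.1 p [596.9 240.6  18.2] yawY 92.8 F [ 0.9   0.58 -0.35] gap 43.9 j7 67.9
z axis [ 0.098  0.077 -0.992] shares [ 0.01 -0.    0.12] turn -0.03
```

Emit:
servo_tool([
  [44,0,0,0.1,0],
  [15,0,0,0,0],
  [15,0,0,0,0],
  [15,0,0,0,0],
], newtons=60)

```text
time: 15.5
eef_pos: [595.0, 241.2, 12.9]
eef_rot: [[-0.995, -0.048, 0.093], [-0.041, 0.996, 0.075], [-0.096, 0.071, -0.993]]
ft_force: [-0.1, 0.8, -3.8]
finger_gap: 22.9
```

Emit:
servo_tool([
  [15,0.05,0,-0.3,0],
  [15,0.05,0,-0.3,0],
  [15,0,0,0,0],
  [15,0,0,0,0],
])

```text
time: 15.9
eef_pos: [590.6, 237.6, 47.8]
eef_rot: [[-0.994, -0.046, 0.102], [-0.039, 0.996, 0.076], [-0.105, 0.071, -0.992]]
ft_force: [-1.1, -0.1, -4.2]
finger_gap: 23.2
```

Emit:
servo_tool([
  [15,0,0,0,0],
])

```text
time: 16.0
eef_pos: [589.9, 237.5, 48.2]
eef_rot: [[-0.994, -0.046, 0.101], [-0.039, 0.996, 0.076], [-0.104, 0.071, -0.992]]
ft_force: [-0.6, -0.3, -4.6]
finger_gap: 23.3
```

Emit:
servo_tool([
  [15,0,0,0,0],
])

```text
time: 16.1
eef_pos: [589.5, 237.4, 48.1]
eef_rot: [[-0.994, -0.047, 0.101], [-0.039, 0.996, 0.076], [-0.104, 0.071, -0.992]]
ft_force: [1.4, -0.2, -4.1]
finger_gap: 23.2
```

Lifted force is about 4.3 N, so this is the steel bar. I'll carry it to the plywood.

```bash
python3 -c "
from h import *
p,R=state()
for a,b in(([589,237,48],[560,237,190]),([560,237,190],[500,0,210]),([500,0,210],[374,-226,190])):
  d=np.array(b)-a;n=int(np.ceil(np.linalg.norm(d)/40));print(n,np.round(R.T@d/n/50,2))
"
```

```text
t 16.1 p [589.5 237.4  48.1] yawY 92.7 F [ 1.36 -0.22 -4.15] gap 23.2 j7 67.8
4 [ 0.07  0.06 -0.72]
7 [ 0.19 -0.66 -0.13]
7 [ 0.39 -0.63 -0.03]
```

Emit:
servo_tool([
  [15,0.07,0.06,-0.5,0],
  [15,0.07,0.06,-0.7,0],
  [15,0.07,0.06,-0.75,0],
  [15,0.07,0.06,-0.75,0],
  [15,0.12,-0.3,-0.4,0],
], newtons=70)

```text
time: 16.6
eef_pos: [548.9, 223.7, 197.3]
eef_rot: [[-0.995, -0.05, 0.085], [-0.044, 0.996, 0.072], [-0.088, 0.068, -0.994]]
ft_force: [0.3, 1.1, -5.0]
finger_gap: 22.7
```

Emit:
servo_tool([
  [15,0.19,-0.6,-0.13,0],
  [15,0.19,-0.66,-0.13,0],
  [15,0.19,-0.66,-0.13,0],
  [15,0.19,-0.66,-0.13,0],
  [15,0.19,-0.66,-0.13,0],
])

```text
time: 17.1
eef_pos: [502.7, 58.7, 215.8]
eef_rot: [[-0.995, -0.064, 0.082], [-0.057, 0.995, 0.077], [-0.087, 0.072, -0.994]]
ft_force: [0.0, -1.4, -4.4]
finger_gap: 22.7
```

```bash
python3 -c "
from h import *
loc([374,-226,190],87)
print(np.round(monitor.get_obs()['joint_positions'],1))
"
```

```text
t 17.1 p [502.7  58.7 215.8] yawY 93.7 F [ 0.03 -1.41 -4.38] gap 22.7 j7 87.1
z axis [ 0.082  0.077 -0.994] shares [ 2.93 -5.54 -0.14] turn 1.11
[ -2.4  21.5  -6.1 110.3  -2.2  43.1  87.1]
```

Emit:
servo_tool([
  [15,0.25,-0.75,-0.02,0],
  [15,0.25,-0.75,-0.02,0],
  [15,0.3,-0.75,-0.02,0.2],
  [15,0.35,-0.75,-0.02,0.2],
  [15,0.4,-0.75,0,0.2],
])

```text
time: 17.6
eef_pos: [430.8, -137.0, 198.6]
eef_rot: [[-0.997, -0.004, 0.081], [0.002, 0.997, 0.078], [-0.081, 0.078, -0.994]]
ft_force: [0.0, -0.5, -4.6]
finger_gap: 22.2
```

Emit:
servo_tool([
  [15,0.45,-0.7,0,0.2],
  [15,0.45,-0.5,0,0.2],
])

```text
time: 17.8
eef_pos: [383.3, -200.3, 189.6]
eef_rot: [[-0.996, 0.041, 0.081], [0.047, 0.996, 0.076], [-0.077, 0.08, -0.994]]
ft_force: [0.2, -0.8, -5.0]
finger_gap: 22.9
```

```bash
python3 -c "
from h import *
loc([374,-226,150],87)
print(np.round(monitor.get_obs()['joint_positions'],1))
"
```

```text
t 17.8 p [ 383.3 -200.3  189.6] yawY 87.6 F [ 0.15 -0.77 -5.03] gap 22.9 j7 121.7
z axis [ 0.081  0.076 -0.994] shares [ 0.22 -0.58  0.73] turn 0.1
[ 31.8  19.1  -3.7 120.2  -7.7  39.  121.7]
```

Emit:
servo_tool([
  [15,0.22,-0.4,0.3,0.1],
  [15,0.1,-0.15,0.4,0],
  [15,0,0,0.5,0],
  [15,0,0,0,0],
])

```text
time: 18.2
eef_pos: [364.1, -228.6, 124.4]
eef_rot: [[-0.995, 0.066, 0.078], [0.072, 0.995, 0.073], [-0.073, 0.078, -0.994]]
ft_force: [-0.1, -0.4, -4.1]
finger_gap: 22.9
```

```bash
python3 -c "
from h import *
loc([370,-224,75],87)
for c in ('top','side'):
  get_image(c)
  print([(np.round(d['position']),round(d['confidence'],2)) for d in models.spot_point('facing',c)+models.spot_point('bar_a',c)])
"
```

```text
t 18.2 p [ 364.1 -228.6  124.4] yawY 86.2 F [-0.13 -0.37 -4.15] gap 22.9 j7 126.7
z axis [ 0.078  0.073 -0.994] shares [-0.04  0.02  1.  ] turn -0.13
[(array([ 373., -227.,   50.]), 0.78), (array([ 370., -230.,  117.]), 0.65), (array([580., 122.,   5.]), 0.58), (array([ 493., -329.,   44.]), 0.24)]
[(array([ 373., -224.,   45.]), 0.94), (array([586., 125.,   1.]), 0.9), (array([ 371., -233.,  118.]), 0.62), (array([ 577., -319.,    2.]), 0.56)]
```

Emit:
servo_tool([
  [15,-0.02,0.03,0.4,0],
  [15,-0.02,0.03,0.4,0],
  [15,0,0,0.05,0],
])

```text
time: 18.8
eef_pos: [376.8, -225.4, 88.6]
eef_rot: [[-0.994, 0.062, 0.094], [0.068, 0.996, 0.062], [-0.09, 0.068, -0.994]]
ft_force: [-0.5, 0.1, -4.5]
finger_gap: 22.6
```

```bash
python3 -c "
from h import *
loc([369,-223.5,66],87)
for c in ('side',):
  im=get_image(c);cv2.imwrite('pics/s4.png',cv2.resize(im[130:290,330:490],None,fx=3.7,fy=3.7)[:,:,::-1])
"
```

```text
t 18.8 p [ 376.8 -225.4   88.6] yawY 86.5 F [-0.45  0.07 -4.52] gap 22.6 j7 126.7
z axis [ 0.094  0.062 -0.994] shares [ 0.2  -0.    0.44] turn -0.09
```

View pics/s4.png

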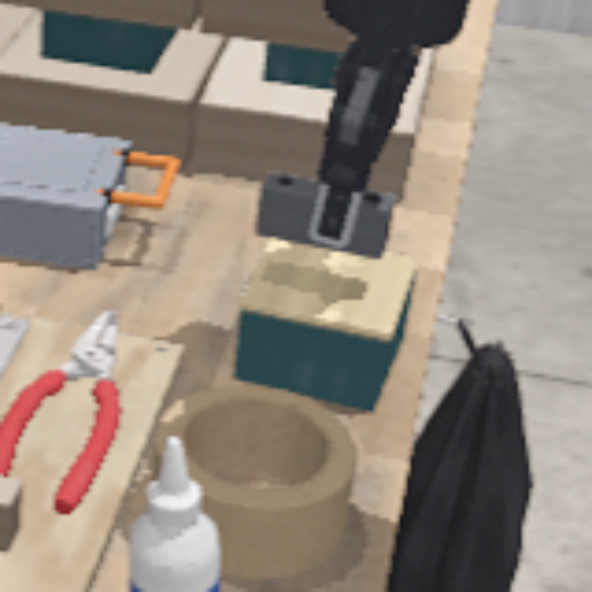

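The bar hangs level over the plywood, around full-frame pixel (418,187). I'll correct 8 mm in x and lower it slowly.

Emit:
servo_tool([
  [15,0.17,0,0.1,0],
  [15,0.03,0,0.1,0],
  [15,0,0,0,0],
])

```text
time: 19.15
eef_pos: [368.3, -225.5, 79.6]
eef_rot: [[-0.993, 0.062, 0.099], [0.068, 0.996, 0.059], [-0.095, 0.065, -0.993]]
ft_force: [-0.6, -0.2, -4.1]
finger_gap: 22.8
```

```bash
python3 -c "
from h import *
loc([369,-223.5,66],87)"
```

```text
t 19.15 p [ 368.3 -225.5   79.6] yawY 86.4 F [-0.61 -0.16 -4.1 ] gap 22.8 j7 127.5
z axis [ 0.099  0.059 -0.993] shares [0.02 0.02 0.27] turn -0.09
```

Emit:
servo_tool([
  [15,0.01,0.02,0.12,0],
  [15,0,0,0.06,0],
])

```text
time: 19.35
eef_pos: [369.1, -224.5, 71.0]
eef_rot: [[-0.993, 0.063, 0.1], [0.069, 0.996, 0.057], [-0.096, 0.064, -0.993]]
ft_force: [0.5, -0.0, -4.5]
finger_gap: 22.7
```

Emit:
servo_tool([
  [15,0,0,0.04,0],
])

```text
time: 19.45
eef_pos: [369.5, -224.5, 68.9]
eef_rot: [[-0.993, 0.063, 0.101], [0.069, 0.996, 0.057], [-0.097, 0.064, -0.993]]
ft_force: [-0.9, -0.2, -3.7]
finger_gap: 22.8
```

Emit:
servo_tool([
  [15,0,0,0,0],
])

```text
time: 19.55
eef_pos: [369.4, -224.4, 68.5]
eef_rot: [[-0.993, 0.063, 0.1], [0.069, 0.996, 0.057], [-0.096, 0.064, -0.993]]
ft_force: [-0.6, -0.1, -4.5]
finger_gap: 22.7
```

Not in contact yet; small steps down until the force rises.

Emit:
servo_tool([
  [15,0,0,0.03,0],
])

```text
time: 19.65
eef_pos: [369.9, -224.4, 67.1]
eef_rot: [[-0.993, 0.063, 0.101], [0.069, 0.996, 0.057], [-0.097, 0.064, -0.993]]
ft_force: [0.3, 0.5, -4.9]
finger_gap: 22.8
```

Emit:
servo_tool([
  [15,0,0,0.03,0],
])

```text
time: 19.75
eef_pos: [370.2, -224.4, 65.5]
eef_rot: [[-0.993, 0.063, 0.101], [0.069, 0.996, 0.057], [-0.097, 0.064, -0.993]]
ft_force: [0.2, -0.3, -4.7]
finger_gap: 22.6
```

Emit:
servo_tool([
  [15,0,0,0.02,0],
])

```text
time: 19.85
eef_pos: [370.3, -224.4, 64.4]
eef_rot: [[-0.993, 0.063, 0.101], [0.069, 0.996, 0.057], [-0.097, 0.064, -0.993]]
ft_force: [0.6, 0.2, -5.6]
finger_gap: 23.1
```

Emit:
servo_tool([
  [15,0,0,0.02,0],
])

```text
time: 19.95
eef_pos: [370.5, -224.3, 63.8]
eef_rot: [[-0.993, 0.063, 0.101], [0.069, 0.996, 0.057], [-0.097, 0.064, -0.993]]
ft_force: [-2.8, 1.4, 12.8]
finger_gap: 22.6
```

Emit:
servo_tool([
  [15,0,0,0.02,0],
])

```text
time: 20.05
eef_pos: [370.5, -224.4, 63.8]
eef_rot: [[-0.993, 0.063, 0.101], [0.069, 0.996, 0.057], [-0.097, 0.063, -0.993]]
ft_force: [-3.7, 0.4, 14.4]
finger_gap: 22.4
```

Emit:
servo_tool([
  [15,0,0,0,0],
])

```text
time: 20.15
eef_pos: [370.5, -224.4, 64.3]
eef_rot: [[-0.993, 0.063, 0.102], [0.069, 0.996, 0.057], [-0.098, 0.063, -0.993]]
ft_force: [0.6, 0.6, -5.1]
finger_gap: 23.0
```

Emit:
servo_tool([
  [15,0,0,0.01,0],
  [28,0,0,0,0],
  [34,0,0,0,0],
  [44,0,0,0,0],
])

```text
time: 20.55
eef_pos: [372.4, -225.3, 64.6]
eef_rot: [[-0.992, 0.063, 0.106], [0.069, 0.996, 0.054], [-0.102, 0.061, -0.993]]
ft_force: [-0.3, -0.1, -0.0]
finger_gap: 43.5
```

Emit:
servo_tool([
  [46,0,0,-0.3,0],
  [46,0,0,-0.6,0],
  [46,0,0,-0.9,0],
  [46,-0.1,0.5,-0.9,0],
  [46,-0.2,0.8,-0.5,0],
])

```text
time: 21.05
eef_pos: [373.4, -174.4, 230.1]
eef_rot: [[-0.992, 0.074, 0.102], [0.08, 0.995, 0.055], [-0.097, 0.063, -0.993]]
ft_force: [1.7, -1.0, 0.8]
finger_gap: 46.3
```

Emit:
servo_tool([
  [46,-0.3,0.9,0,0],
  [46,-0.4,0.9,0,0],
  [46,-0.4,0.9,0,0],
  [46,-0.4,0.9,0,0],
  [46,0,0,0,0],
])

```text
time: 21.55
eef_pos: [468.1, 8.0, 257.5]
eef_rot: [[-0.99, 0.07, 0.123], [0.077, 0.996, 0.054], [-0.118, 0.063, -0.991]]
ft_force: [0.4, -1.1, 0.1]
finger_gap: 46.5
```

```bash
python3 -c "
from h import *
state()
for c in ('top','side'):
  im=get_image(c);cv2.imwrite(f'pics/{c}5.png',im[:,:,::-1])
  print([(np.round(d['position']),round(d['confidence'],2)) for d in models.spot_point('facing',c)+models.spot_point('bar_a',c)])
  for z,t in((88,'bar_a'),(56,'facing')):
    for d in models.masks_of(t,c): print(t,round(d['confidence'],2),rect(d['mask'],c,z))
a=cv2.imread('pics/top5.png')[150:345,150:490];b=cv2.imread('pics/side5.png')[150:280,350:470]
cv2.imwrite('pics/c5.png',np.hstack([cv2.resize(a,(520,300)),cv2.resize(b,(277,300))]))
"
```

```text
t 21.55 p [468.1   8.  257.5] yawY 86.0 F [ 0.43 -1.12  0.09] gap 46.5 j7 83.5
[(array([ 373., -224.,   51.]), 0.59), (array([ 377., -224.,   58.]), 0.62), (array([579., 122.,   3.]), 0.59)]
bar_a 0.9 ((563.3853759765625, 117.93408203125), (75.48538208007812, 26.964916229248047), 8.672552108764648)
bar_a 0.57 ((377.11517333984375, -222.4815216064453), (28.921098709106445, 76.03548431396484), 84.43217468261719)
facing 0.72 ((374.61138916015625, -224.9644775390625), (90.00183868408203, 87.50740051269531), 86.21963500976562)
[(array([ 377., -226.,   48.]), 0.71), (array([583., 126.,   4.]), 0.73), (array([ 374., -230.,   52.]), 0.68)]
bar_a 0.72 ((376.3567199707031, -196.73777770996094), (74.7323989868164, 74.93700408935547), 88.00836181640625)
bar_a 0.71 ((551.420166015625, 186.43727111816406), (69.33992004394531, 45.74277114868164), 7.720129489898682)
facing 0.6 ((374.19671630859375, -220.9043731689453), (93.7280044555664, 89.94526672363281), 87.91749572753906)
facing 0.51 ((556.0768432617188, -304.58892822265625), (132.94448852539062, 103.86894989013672), 1.748146653175354)
```

View pics/c5.png

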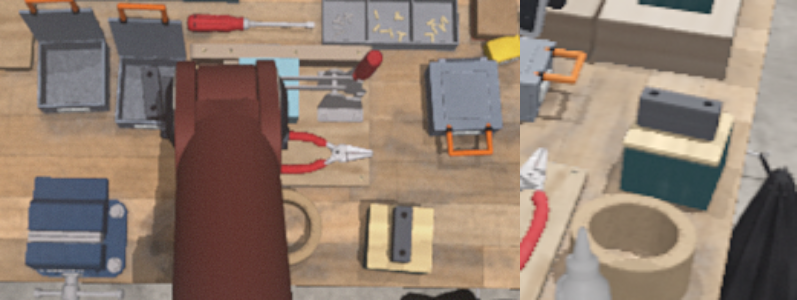

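The steel bar lies flat and centred on the plywood (crop around (402,235)). Aluminium bar 1 is back in its box, and the arm is clear. Handing in.

```bash
python3 -c "
from workcell import job
print(job.finish_job())"
```

```text
the job is handed in; nothing more can be done
None
```

The steel bar is on the plywood, flat and near its middle, and I handed the job in after about 21.6 s of robot time.

- **Box 1:** I opened the lid and lifted the bar. It weighed about 1.5 N, so it is aluminium, and I put it back in its box.
- **Box 2:** I opened the lid and lifted the bar. It weighed about 4.3 N, so it is the steel one.
- **Box 3:** It stayed shut, since the steel bar was already found.
- **Placing:** I lowered the bar onto the plywood in small steps until it touched, with about 14 N of contact on the wrist, then let go.

**Last checks:**
- The top camera put the bar's centre about 3 mm from the middle of the plywood, and the side camera's estimate was up to 5 mm off.
- The plywood was where it had been before, to within 1–2 mm by the top camera's outline.
- The aluminium bar was in box 1 and the gripper was clear of everything.
- The glue bottle and tape roll were partly hidden by the arm in the top view. I did not measure them or the pliers again, but the arm's path passed well above them.

**What went less well:**
- While opening lid 2 the wrist force briefly reached about 29 N sideways at the end of the swing. I did not find the cause; it is under the 40 N limit.
- The gripper brushed an arm of handle 1 at about 6 N on the first approach.
- The tool tilted by about 6° over the run, but the bar still came down level in the pictures.

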